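Nest the two-part round leather cutter in its die pot

ROBOT

A 7-joint arm with a two-finger parallel gripper is mounted at the origin on the work surface. World frame = base frame: x ahead of the robot, y to its left, z up, the work surface at z = 0. Lengths are in m, angles in rad, forces in N, time in s.
With the tool pointing down it reaches from about 0.4 to 0.85 m from the base axis. Payload 10.4 kg.
Tool frame: the origin (TCP) lies on the centre line of the jaws, within the pads' length; the fingertips stand 22 mm ahead of it and the grasp point (between the pads) lies 3 mm ahead of it (env.finger_overhang is the distance from the TCP to the fingertips, in m); z points along the fingers, y is the line along which they close (so a half turn about z gives the same grasp; the last joint's range is limited). The gripper opens to 85 mm and grips with 20 to 120 N. Pads are 22 mm wide; open, the fingers measure 114 mm over their backs; the gripper's body (76 mm by 85 mm) begins 54 mm behind the grasp point. The pads swing forward as they close: fully open they stand 13 mm farther back than shut.
Start: joints at [-1.335, 0.332, -0.065, 1.46, 0.022, 1.35, -0.088], TCP at [0.16, 0.604, 0.253] pointing down, gripper open.
Joint ranges: [-2.6, 2.6], [-0.5, 2.12], [-1.47, 1.34], [0.16, 2.42], [-1.27, 4.41], [0.06, 2.06], [-2.6, 2.6]. Speed limits (rad/s): [2.22, 2.22, 2.79, 2.79, 3.14, 3.14, 3.14].

INTERFACE

Orientations are given as a rotation vector (axis times angle).
In Python, from bench import env gives the robot as it stands.
- The arm moves only by the tool step_arm, never from a script. Its argument "commands" is a list of rows, each an object with "jaw": the opening, from 0 (shut) to 1 (fully open); "slide": the shift along the tool's x, y, z in mm, a list of three; "yaw": the turn about the tool's z in degrees. In form: [{"jaw": jaw, "slide": [x, y, z], "yaw": yaw}, ...]. A call has 1 to 5 rows; each row shifts and turns the commanded pose from where the row before left it, along the tool's axes as they then stand; what a row does not reach is not made up. A row lasts 1/10 s, in which the tool goes at most 50 mm and 8.59 degrees, less where a joint would pass 70% of its speed; a pose out of reach is approached as far as the arm can. A call with a gripper value outside its range is refused whole. The fingers move at their own pace and stop on an object; "grip_force" is the grip in N (left out, the last holds). Time passes only in rows, so rows that do not move let the fingers close. It gives the time, the measured TCP pose, the force, the opening and the grip force at its end, in the units of the state.
- env.state(): the state, without advancing time (a new reading comes with each control period).
- env.get_image(name): name is "side" or "top"; returns a dict with "img" (420x560x3 uint8, blue, green, red), "fovy" (degrees; the focal length in pixels is half the picture's height over the tangent of half this angle, whatever the lens; pixels are square), "cx", "cy" (the principal point, pixels), "dist" ([k1, k2, p1, p2, k3] as OpenCV has them; the pictures are not rectified), "world_from_camera" (4x4, takes a point from camera to world coordinates). Camera axes: x right, y up, looking along -z (the intrinsics and any distortion apply to the point x, -y, -z); pixel columns grow to the right and rows downward; lengths in m; the calibration is good to about 2 mm. A picture is of the moment at which its call begins. There is no depth.
- env.finish_job(): hands the job in; it is judged then, once.
Trained networks look in the newest picture that a camera, given by its name, has taken for a name from the list of things; names that differ only in an ending like _2 or _b are one class to them, and where a whole thing is asked for, a point or a joint stands for the part that bears it (a point fixed in the world has none). Each returns a list of dicts, best first, with "p" (0 to 1); they miss things now and then, are a little off and sometimes report something else, mostly with a low value. They report only what shows in the picture. A call takes as long as a camera call.
- env.boxes_of(thing, camera): "point" ([x, y, z] in m, in world coordinates, good to about 4 mm: the middle of the surface that is visible of it).
- env.place_of(thing, camera): "point" ([x, y, z] in m, in world coordinates, good to about 4 mm: a listed point, or the origin of a listed thing).
The state is a dict: "clock": time; "joints": joint angles; "dq": joint speeds; "joint_torque": joint torques, N m; "position": TCP position; "ee_rot": TCP orientation; "wrist_force": force on the tool from outside, world axes, zero at the start; "torque": the same for the moment, N m; "opening": opening from 0.0 (shut) to 1.0 (fully open); "gripper_force": force on a finger pad.
Only numpy, scipy, OpenCV 4.12 (cv2) and the standard library are available. Lean on these libraries where they do the work, as an engineer would, in place of code of your own. Each camera call takes 0.05 s, during which the arm holds its last target. There are 200 camera calls.

TASK

Set up the round leather cutter in the steel die pot on the black board: first stand the inner punch in the pot, flanged foot down, until it sits on the pot's floor, then lower the tall ring over it, bevelled edge up, until the ring rests on the punch's foot. Lower both gently into the pot rather than dropping them, and leave the short thick-walled ring where it lies.

Things in the scene. Friction and masses are not known exactly. Their poses are not given: they have to be found in the camera images.
- pot_seat (a point): Centre of the inner floor of a fixed open round steel die pot, 30 mm above the table; z up. The pot stands on a black board 120 x 120 x 20 mm. Bore 76 mm across, 32 mm deep from the rim; the top 8 mm flares to 88 mm inside (104 mm outside). No room for fingers in the bore: hold each part by what is more than 32 mm above this point when it is home.
- inner_punch: Inner punch, loose steel, about 0.45 kg, upright: dark round foot 66 mm across, 12 mm high; bright neck 32 mm across up to 56 mm; then a cone to 18 mm across at 64 mm, black spot on top. Origin: centre of underside, z up. Hold it by the neck, 36 to 56 mm above the origin. Home: origin at pot_seat, 5 mm of side play. Stands, like the rings and a stone weight, in one of 4 places left or right of the pot.
- tall_ring: Tall ring, loose steel, about 0.38 kg, upright: 64 mm outside, 52 mm inside diameter, 52 mm high, open both ends; top 6 mm bevelled in to 58 mm outside, 46 mm inside. Origin: centre of underside, z up. Hold it across the outside, 24 to 46 mm above the origin. Home: around the punch's neck on its foot, origin 12 mm above pot_seat, tops level, 6 mm of side play.
- short_ring: Spare short ring, not used, loose steel: 64 mm outside diameter, only 22 mm high, thick wall, 36 mm hole. Origin: centre of underside. Also about and not used: a round grey stone weight (72 mm across, 30 mm high) and, beyond the pot, a wooden mallet and a small square aluminium block.

How it is judged:
On the way, in this order (a step that is already met when the one before it is completed fails the run):
1. the inner punch stands upright on the floor of the pot (horizontal distance between inner_punch and pot_seat below 0.012 m and z of inner_punch in the frame of pot_seat between -0.005 and 0.005 m and angle between inner_punch's own z axis and vertical below 0.15 rad), for 0.2 s.
2. the tall ring is over it and rests on its foot (all of step 1 and horizontal distance between tall_ring and pot_seat below 0.012 m and z of tall_ring in the frame of pot_seat between 0.007 and 0.017 m and angle between tall_ring's own z axis and vertical below 0.15 rad), for 0.2 s.
At the end, for the whole second after the job is handed in: The inner punch stands upright (within about 8 degrees) on the floor of the pot and the tall ring upright on the punch's foot, both within 5 mm of their home height and 12 mm of the pot's axis, released and at rest (below 30 mm/s) (all of step 2 and linear speed of each of inner_punch, tall_ring below 0.03 m/s); the robot touches nothing.
It fails at once if the inner punch is dropped into the pot (faster than 1 m/s there: a fall of 5 cm) (horizontal distance between inner_punch and pot_seat below 0.03 m and height (world z) of inner_punch below 0.09 m and linear speed of inner_punch above 1 m/s).
It fails at once if the tall ring is dropped into the pot (faster than 1 m/s there: a fall of 5 cm) (horizontal distance between tall_ring and pot_seat below 0.03 m and height (world z) of tall_ring below 0.09 m and linear speed of tall_ring above 1 m/s).
It fails at once if the short ring is moved by more than 30 mm (distance of short_ring from where it was at the start of the episode above 0.03 m).
It also fails if it takes over 58 s, if anything falls off the work surface, if the arm or the gripper's body presses on something with over 40 N, if the wrist force passes 120 N, or if a joint passes its speed limit or range.

## Working session

There is one attempt and no reset: what is moved stays moved. The work goes in short steps, Python scripts to look and compute and a tool call to move; the robot and the scene stay as the last step left them, time stands still between calls to the robot, and variables do not carry over. Pictures are saved under pics/ and viewed, at most 10 in all, crops included, and the job is handed in when it is done.

Besides the shell and the picture viewer there is one more tool, called after "Emit:" in YAML: its name, and indented under it one key for each argument. step_arm: Moves the arm, as the interface text tells. Its arguments: {"type":"object","properties":{"commands":{"type":"array","items":{"type":"object","properties":{"jaw":{"type":"number"},"slide":{"type":"array","items":{"type":"number"}},"yaw":{"type":"number"}}}},"grip_force":{"type":"number"}},"required":["commands"]}

```bash
mkdir -p pics; python3 - <<'E'
from bench import env
import cv2
s=env.state();print(s)
for c in("top","side"):
    i=env.get_image(c);cv2.imwrite(f"pics/{c}0.png",i["img"]);print(c,i["fovy"],i["cx"],i["cy"],i["dist"],i["world_from_camera"])
    for t in("pot_seat","inner_punch","tall_ring","short_ring"):
        print(c,t,[(round(d["p"],2),[round(float(v),3) for v in d["point"]]) for d in env.place_of(t,c)][:3])
E
```

```text
{'clock': 0.0, 'joints': array([-1.33459443,  0.33289065, -0.06470583,  1.46099645,  0.02155781,
        1.34992156, -0.08844341]), 'dq': array([ 0.00136407, -0.00046558, -0.00112368,  0.00079793, -0.00030397,
       -0.00043618,  0.00206082]), 'joint_torque': array([-5.63116118e-04, -6.25439286e+01,  4.88117512e-02, -3.91606021e+01,
        1.62328844e-02,  9.64650797e-03,  1.15056773e-05]), 'position': array([0.15984501, 0.60382446, 0.25247788]), 'ee_rot': array([-4.05253126e-01, -3.11517627e+00,  2.37731653e-03]), 'wrist_force': array([0.07116333, 0.29590693, 0.57002211]), 'torque': array([-0.01619829, -0.05096692,  0.00035566]), 'gripper_force': 0.0, 'opening': 1.004343121741017}
top 54.0249177317179 275.35050706538715 204.53899109375783 [-0.0439408  0.         0.         0.         0.       ] [[-0.01727322  0.99928243 -0.03370835  0.49664114]
 [-0.999844   -0.01738768 -0.00310548  0.01086922]
 [-0.00368936  0.03364945  0.99942689  0.80269439]
 [ 0.          0.          0.          1.        ]]
top pot_seat [(0.82, [0.561, 0.08, 0.031])]
top inner_punch [(0.74, [0.469, -0.302, -0.002])]
top tall_ring [(0.71, [0.45, 0.254, -0.003])]
top short_ring [(0.6, [0.592, 0.311, 0.0])]
side 47.704893490422535 283.5223248381212 213.65061176743453 [0.01541031 0.         0.         0.         0.        ] [[ 0.99317343  0.07950101 -0.08535887  0.43176359]
 [-0.11604756  0.74751776 -0.65402612 -0.64017692]
 [ 0.01181153  0.65946705  0.75164067  0.77306632]
 [ 0.          0.          0.          1.        ]]
side pot_seat [(0.66, [0.567, 0.08, 0.031])]
side inner_punch [(0.6, [0.471, -0.299, -0.001])]
side tall_ring [(0.94, [0.45, 0.251, -0.003])]
side short_ring [(0.65, [0.599, 0.311, -0.0])]
```

View pics/top0.png

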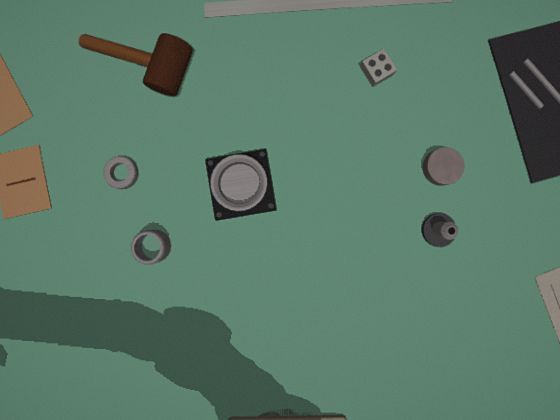

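View pics/side0.png

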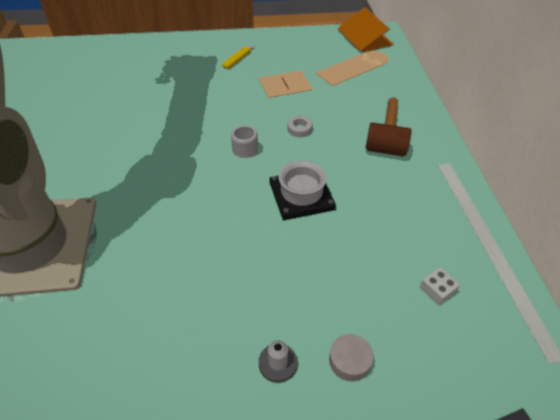

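The top picture shows the punch at (440,230), the stone at (445,166), the pot at (239,183), the tall ring at (151,247) and the short ring at (121,172). The side view agrees, and so do the networks. Next I'll refine these with my own pixel work.

```bash
cat >h.py <<'E'
from bench import env
import cv2,numpy as np
from scipy.spatial.transform import Rotation as R
def K(i):
    f=i["img"].shape[0]/2/np.tan(np.radians(i["fovy"])/2);return np.array([[f,0,i["cx"]],[0,f,i["cy"]],[0,0,1.]])
def world(i,px,z):
    u=cv2.undistortPoints(np.array(px,float).reshape(-1,1,2),K(i),np.array(i["dist"]))[:,0]
    T=np.array(i["world_from_camera"]);d=np.c_[u[:,0],-u[:,1],-np.ones(len(u))]@T[:3,:3].T
    return T[:3,3]+d*((z-T[2,3])/d[:,2])[:,None]
def pix(i,p):
    T=np.linalg.inv(np.array(i["world_from_camera"]));c=np.atleast_2d(p)@T[:3,:3].T+T[:3,3]
    return cv2.projectPoints(c*[1,-1,-1],np.zeros(3),np.zeros(3),K(i),np.array(i["dist"]))[0][:,0]
def circ(p,r,z):
    a=np.linspace(0,2*np.pi,60);return np.c_[p[0]+r*np.cos(a),p[1]+r*np.sin(a),0*a+z]
def tool(target):
    s=env.state();return R.from_rotvec(s["ee_rot"]).inv().apply(np.array(target)-s["position"])*1000
E
python3 - <<'E'
from h import *
print(env.finger_overhang, R.from_rotvec(env.state()["ee_rot"]).as_matrix().round(3))
G={"pot":((.564,.080),[(.052,.062),(.038,.030)]),"punch":((.470,-.300),[(.033,.012),(.009,.064)]),"ring":((.450,.252),[(.029,.052),(.032,.0)])}
rows=[]
for c in("top","side"):
    i=env.get_image(c)
    strip=[]
    for n,(p,cs) in G.items():
        m=pix(i,[*p,.03])[0].astype(int);x0,y0=m-33
        im=cv2.resize(i["img"][y0:y0+66,x0:x0+66],None,fx=4,fy=4,interpolation=cv2.INTER_CUBIC)
        for r,z in cs: cv2.polylines(im,[np.int32((pix(i,circ(p,r,z))-[x0,y0]+.5)*4)],1,(0,255,255) if r in(.052,.009,.029) else (0,0,255),1)
        strip.append(im)
        print(c,n,x0,y0,"px/mm",np.linalg.norm(pix(i,[p[0]+.01,p[1],.03])-pix(i,[*p,.03]))/10)
    rows.append(np.hstack(strip))
cv2.imwrite("pics/ov.png",np.vstack(rows))
E
```

```text
0.022 [[-0.967  0.256  0.   ]
 [ 0.256  0.967  0.   ]
 [ 0.     0.    -1.   ]]
top pot 206 150 px/mm 0.5297922757470912
top punch 409 196 px/mm 0.5312520416669126
top ring 116 212 px/mm 0.5323466771520887
side pot 268 153 px/mm 0.45273135139570203
side punch 244 321 px/mm 0.6056710629597793
side ring 211 106 px/mm 0.4162598605811752
```

View pics/ov.png

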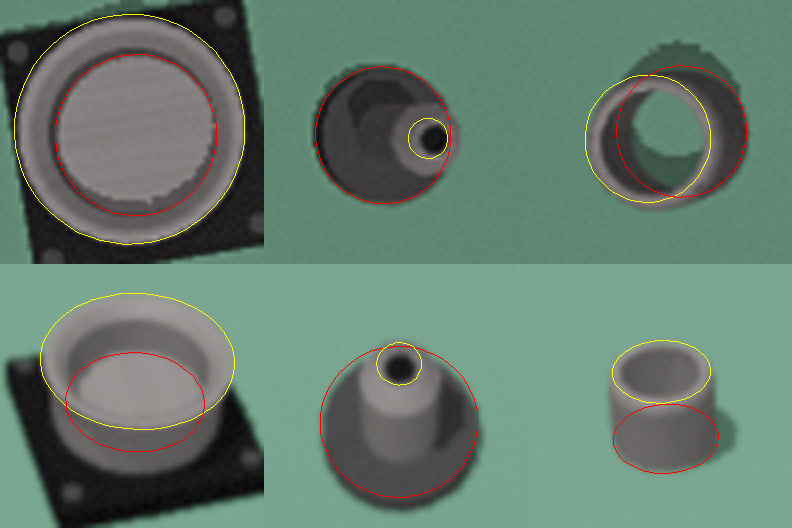

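Circles drawn at the estimates fit to 1–3 mm: the punch's black spot, at (433,139) in the crop, asks for y −2.5 mm. I take the punch at (0.470, −0.302), the pot at (0.564, 0.080) and the ring at (0.449, 0.251). Moving now.

Emit:
step_arm:
  commands:
    - {"jaw": 1, "slide": [-34, -26, 0], "yaw": 0}
    - {"jaw": 1, "slide": [-34, -26, 0], "yaw": 0}
    - {"jaw": 1, "slide": [-34, -26, 0], "yaw": 0}
    - {"jaw": 1, "slide": [-34, -26, 0], "yaw": 0}
    - {"jaw": 1, "slide": [-34, -26, 0], "yaw": 0}
  grip_force: 60

```text
clock: 1.1
position: [0.2919, 0.4335, 0.2535]
ee_rot: [0.405, 3.115, 0.001]
wrist_force: [0.8, -1.0, -0.0]
opening: 0.998
gripper_force: 0.0
```

Emit:
step_arm:
  commands:
    - {"jaw": 1, "slide": [-34, -26, 0], "yaw": 0}
    - {"jaw": 1, "slide": [-34, -26, 0], "yaw": 0}
    - {"jaw": 1, "slide": [-34, -26, 0], "yaw": 0}
    - {"jaw": 1, "slide": [-34, -26, 0], "yaw": 0}
    - {"jaw": 1, "slide": [-34, -26, 0], "yaw": 0}

```text
clock: 1.6
position: [0.4229, 0.2644, 0.2536]
ee_rot: [0.405, 3.115, 0.001]
wrist_force: [-0.1, -0.1, 0.7]
opening: 1.004
gripper_force: 0.0
```

Emit:
step_arm:
  commands:
    - {"jaw": 1, "slide": [-34, -26, 0], "yaw": 0}
    - {"jaw": 1, "slide": [-34, -26, 0], "yaw": 0}
    - {"jaw": 1, "slide": [-34, -26, 0], "yaw": 0}
    - {"jaw": 1, "slide": [-34, -26, 0], "yaw": 0}
    - {"jaw": 1, "slide": [-34, -26, 0], "yaw": 0}

```text
clock: 2.1
position: [0.554, 0.0952, 0.2536]
ee_rot: [0.405, 3.115, 0.001]
wrist_force: [1.1, 1.2, -1.0]
opening: 1.0
gripper_force: 0.0
```

Emit:
step_arm:
  commands:
    - {"jaw": 1, "slide": [-2, -40.5, 0], "yaw": 0}
    - {"jaw": 1, "slide": [-2, -40.5, 0], "yaw": 0}
    - {"jaw": 1, "slide": [-2, -40.5, 0], "yaw": 0}
    - {"jaw": 1, "slide": [-2, -40.5, 0], "yaw": 0}
    - {"jaw": 1, "slide": [-2, -40.5, 0], "yaw": 0}

```text
clock: 2.6
position: [0.5105, -0.1032, 0.2535]
ee_rot: [0.405, 3.115, 0.001]
wrist_force: [0.2, -0.7, -0.9]
opening: 1.0
gripper_force: 0.0
```

Emit:
step_arm:
  commands:
    - {"jaw": 1, "slide": [-2, -40.5, 20], "yaw": 0}
    - {"jaw": 1, "slide": [-2, -40.5, 25], "yaw": 0}
    - {"jaw": 1, "slide": [-2, -40.5, 25], "yaw": 0}
    - {"jaw": 1, "slide": [-2, -40.5, 25], "yaw": 0}
    - {"jaw": 1, "slide": [-2, -40.5, 20], "yaw": 0}

```text
clock: 3.1
position: [0.4682, -0.3012, 0.1372]
ee_rot: [0.405, 3.115, 0.0]
wrist_force: [0.1, -0.2, 0.2]
opening: 0.999
gripper_force: 0.0
```

Emit:
step_arm:
  commands:
    - {"jaw": 1, "slide": [0, 0, 0], "yaw": 0}
    - {"jaw": 1, "slide": [0, 0, 0], "yaw": 0}

```text
clock: 3.3
position: [0.4682, -0.3007, 0.1378]
ee_rot: [-0.409, -3.114, 0.0]
wrist_force: [-0.1, 0.2, 1.1]
opening: 1.001
gripper_force: 0.0
```

```bash
python3 - <<'E'
from h import *
i=env.get_image("side");cv2.imwrite("pics/s1.png",cv2.resize(i["img"][220:420,140:420],None,fx=2.5,fy=2.5))
print(env.state()["position"],tool([.470,-.302,.058]))
E
```

```text
[ 0.46916732 -0.2995629   0.13837825] [-1.42599319 -2.17270194 80.37749512]
```

View pics/s1.png

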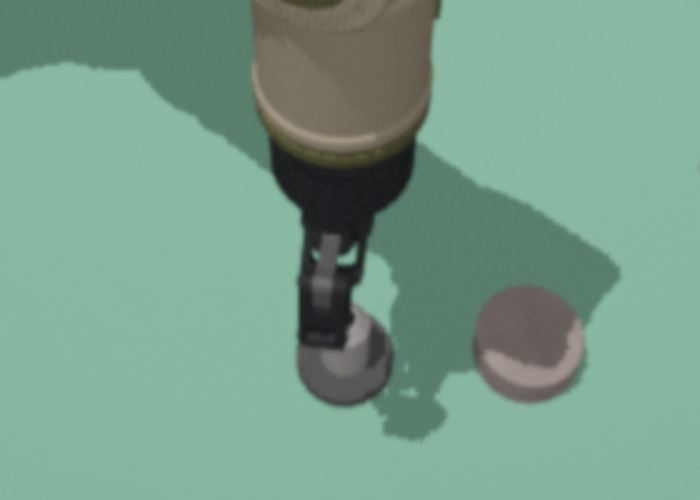

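The near finger at (325,320) stands in front of the neck at (346,345), offset as the tilted closing line predicts. Descending.

Emit:
step_arm:
  commands:
    - {"jaw": 1, "slide": [-1, -2, 20], "yaw": 0}
    - {"jaw": 1, "slide": [0, 0, 20], "yaw": 0}
    - {"jaw": 1, "slide": [0, 0, 20], "yaw": 0}
    - {"jaw": 1, "slide": [0, 0, 14], "yaw": 0}
    - {"jaw": 1, "slide": [0, 0, 5], "yaw": 0}

```text
clock: 3.85
position: [0.4697, -0.3007, 0.0585]
ee_rot: [-0.402, -3.115, -0.002]
wrist_force: [-0.3, 0.2, 0.3]
opening: 0.999
gripper_force: 0.0
```

Emit:
step_arm:
  commands:
    - {"jaw": 0.3, "slide": [0, 0, 0], "yaw": 0}
    - {"jaw": 0, "slide": [0, 0, 0], "yaw": 0}
    - {"jaw": 0, "slide": [0, 0, 0], "yaw": 0}
    - {"jaw": 0, "slide": [0, 0, 0], "yaw": 0}
    - {"jaw": 0, "slide": [0, 0, 0], "yaw": 0}

```text
clock: 4.35
position: [0.4699, -0.3023, 0.0603]
ee_rot: [0.405, 3.114, 0.0]
wrist_force: [-1.4, 1.2, 7.0]
opening: 0.349
gripper_force: 58.8
```

Emit:
step_arm:
  commands:
    - {"jaw": 0, "slide": [0, 0, 0], "yaw": 0}
    - {"jaw": 0, "slide": [0, 0, 0], "yaw": 0}
    - {"jaw": 0, "slide": [0, 0, 0], "yaw": 0}

```text
clock: 4.65
position: [0.4699, -0.3023, 0.0603]
ee_rot: [0.405, 3.114, 0.0]
wrist_force: [-1.5, 1.0, 7.1]
opening: 0.352
gripper_force: 58.8
```

Emit:
step_arm:
  commands:
    - {"jaw": 0, "slide": [0, 0, -5], "yaw": 0}
    - {"jaw": 0, "slide": [0, 0, -15], "yaw": 0}
    - {"jaw": 0, "slide": [0, 0, -25], "yaw": 0}
    - {"jaw": 0, "slide": [0, 0, -30], "yaw": 0}
    - {"jaw": 0, "slide": [0, 0, -25], "yaw": 0}
  grip_force: 80

```text
clock: 5.15
position: [0.4691, -0.3025, 0.1615]
ee_rot: [0.406, 3.115, -0.0]
wrist_force: [0.2, -1.4, -3.7]
opening: 0.344
gripper_force: 79.5
```

```bash
python3 - <<'E'
from h import *
s=env.state();print(s["position"],s["wrist_force"],s["opening"],tool([.564,.080,.170]))
E
```

```text
[ 0.46906641 -0.30245069  0.16151556] [ 0.15908497 -1.39161306 -3.7213    ] 0.3435955474210354 [  6.36347048 394.0043022   -8.54528516]
```

Emit:
step_arm:
  commands:
    - {"jaw": 0, "slide": [0, 20, -4], "yaw": 0}
    - {"jaw": 0, "slide": [1, 40, -4], "yaw": 0}
    - {"jaw": 0, "slide": [1, 45, 0], "yaw": 0}
    - {"jaw": 0, "slide": [1, 45, 0], "yaw": 0}
    - {"jaw": 0, "slide": [0, 45, 0], "yaw": 0}

```text
clock: 5.65
position: [0.5162, -0.1114, 0.1683]
ee_rot: [0.407, 3.115, 0.001]
wrist_force: [0.8, -0.1, -4.2]
opening: 0.344
gripper_force: 79.9
```

Emit:
step_arm:
  commands:
    - {"jaw": 0, "slide": [1, 45, 0], "yaw": 0}
    - {"jaw": 0, "slide": [1, 45, 0], "yaw": 0}
    - {"jaw": 0, "slide": [1, 45, 0], "yaw": 0}
    - {"jaw": 0, "slide": [0, 40, 0], "yaw": 0}
    - {"jaw": 0, "slide": [0, 24, 0], "yaw": 0}

```text
clock: 6.15
position: [0.5644, 0.0842, 0.168]
ee_rot: [0.4, 3.116, 0.002]
wrist_force: [0.3, 0.4, -4.4]
opening: 0.342
gripper_force: 79.9
```

Emit:
step_arm:
  commands:
    - {"jaw": 0, "slide": [0, 0, 20], "yaw": 0}
    - {"jaw": 0, "slide": [0, 0, 10], "yaw": 0}
    - {"jaw": 0, "slide": [0, 0, 0], "yaw": 0}

```text
clock: 6.45
position: [0.5632, 0.0792, 0.1362]
ee_rot: [-0.407, -3.113, 0.003]
wrist_force: [0.4, -0.9, -3.9]
opening: 0.341
gripper_force: 79.9
```

```bash
python3 - <<'E'
from h import *
s=env.state();print(s["position"],tool([.564,.080,.090]))
p=s["position"];o=p[2]-.0603
ims=[]
for c in("side","top"):
    i=env.get_image(c)
    for t in("inner_punch","pot_seat"):
        print(c,t,[(round(d["p"],2),[round(float(v),4) for v in d["point"]]) for d in env.place_of(t,c)][:2])
    im=i["img"].copy();k=4
    m=pix(i,[.564,.08,.07])[0].astype(int);x0,y0=m-50
    im=cv2.resize(im[y0:y0+100,x0:x0+100],None,fx=k,fy=k,interpolation=cv2.INTER_CUBIC)
    for q,r,z,col in(((.564,.08),.052,.062,(0,255,255)),(p,.033,o+.012,(0,0,255)),(p,.033,o,(255,0,0))):
        cv2.polylines(im,[np.int32((pix(i,circ(q,r,z))-[x0,y0]+.5)*k)],1,col,1)
    ims.append(im)
cv2.imwrite("pics/ov2.png",np.hstack(ims))
E
```

```text
[0.56317602 0.07918572 0.13624236] [-0.69389163  1.09393599 46.2387222 ]
side inner_punch [(0.79, [0.5641, 0.079, 0.0803])]
side pot_seat [(0.68, [0.5656, 0.0791, 0.0315])]
top inner_punch []
top pot_seat []
```

View pics/ov2.png

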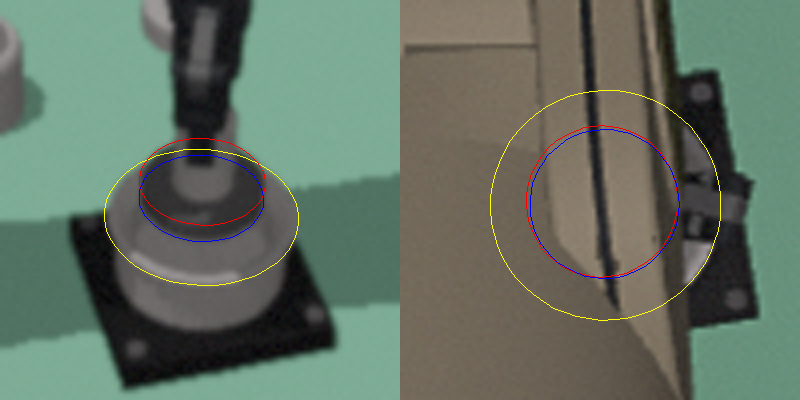

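The side crop shows the punch foot at about (202,190) right above the bore. It agrees with the computed circles and the networks to about 1–2 mm. Lowering gently.

Emit:
step_arm:
  commands:
    - {"jaw": 0, "slide": [-0.5, 0.5, 6], "yaw": 0}
    - {"jaw": 0, "slide": [-0.5, 0, 6], "yaw": 0}
    - {"jaw": 0, "slide": [0, 0, 6], "yaw": 0}
    - {"jaw": 0, "slide": [0, 0, 5], "yaw": 0}

```text
clock: 7.15
position: [0.5652, 0.0804, 0.1134]
ee_rot: [-0.405, -3.115, 0.0]
wrist_force: [0.1, -0.4, -4.0]
opening: 0.343
gripper_force: 79.9
```

Emit:
step_arm:
  commands:
    - {"jaw": 0, "slide": [0, 0, 5], "yaw": 0}
    - {"jaw": 0, "slide": [0, 0, 5], "yaw": 0}
    - {"jaw": 0, "slide": [0, 0, 5], "yaw": 0}

```text
clock: 7.45
position: [0.5654, 0.0805, 0.0988]
ee_rot: [-0.405, -3.115, -0.0]
wrist_force: [-0.2, 0.5, -4.0]
opening: 0.341
gripper_force: 79.9
```

Emit:
step_arm:
  commands:
    - {"jaw": 0, "slide": [0, 0, 3], "yaw": 0}
    - {"jaw": 0, "slide": [0, 0, 2], "yaw": 0}
    - {"jaw": 0, "slide": [0, 0, 0], "yaw": 0}

```text
clock: 7.75
position: [0.5653, 0.0805, 0.0941]
ee_rot: [-0.405, -3.115, 0.0]
wrist_force: [0.4, 0.4, -4.0]
opening: 0.342
gripper_force: 79.9
```

Emit:
step_arm:
  commands:
    - {"jaw": 0, "slide": [0, 0, 1.5], "yaw": 0}
    - {"jaw": 0, "slide": [0, 0, 1], "yaw": 0}
    - {"jaw": 0, "slide": [0, 0, 0], "yaw": 0}

```text
clock: 8.05
position: [0.5654, 0.0805, 0.0918]
ee_rot: [-0.405, -3.115, -0.0]
wrist_force: [-0.5, -0.4, -3.9]
opening: 0.34
gripper_force: 79.9
```

Emit:
step_arm:
  commands:
    - {"jaw": 0, "slide": [0, 0, 1], "yaw": 0}
    - {"jaw": 0, "slide": [0, 0, 0], "yaw": 0}

```text
clock: 8.25
position: [0.5654, 0.0805, 0.0907]
ee_rot: [-0.405, -3.115, -0.0]
wrist_force: [-0.0, -0.6, -4.4]
opening: 0.338
gripper_force: 79.9
```

Emit:
step_arm:
  commands:
    - {"jaw": 0, "slide": [0, 0, 1], "yaw": 0}
    - {"jaw": 0, "slide": [0, 0, 0], "yaw": 0}

```text
clock: 8.45
position: [0.5655, 0.0806, 0.0904]
ee_rot: [0.405, 3.115, 0.001]
wrist_force: [-3.5, 0.5, 4.5]
opening: 0.342
gripper_force: 80.9
```

Emit:
step_arm:
  commands:
    - {"jaw": 0, "slide": [0, 0, 1], "yaw": 0}
    - {"jaw": 0, "slide": [0, 0, 0], "yaw": 0}

```text
clock: 8.65
position: [0.5656, 0.0805, 0.0904]
ee_rot: [-0.406, -3.115, -0.002]
wrist_force: [-8.1, -0.8, 17.1]
opening: 0.342
gripper_force: 82.2
```

Contact at the expected height (0.0904), so it is seated. Easing off and releasing.

Emit:
step_arm:
  commands:
    - {"jaw": 0.2, "slide": [0, 0, -1.2], "yaw": 0}
    - {"jaw": 0.5, "slide": [0, 0, 0], "yaw": 0}
    - {"jaw": 0.8, "slide": [0, 0, 0], "yaw": 0}
    - {"jaw": 1, "slide": [0, 0, 0], "yaw": 0}
    - {"jaw": 1, "slide": [0, 0, 0], "yaw": 0}

```text
clock: 9.15
position: [0.5655, 0.0805, 0.09]
ee_rot: [0.405, 3.115, 0.0]
wrist_force: [0.0, -0.1, -0.5]
opening: 0.979
gripper_force: 0.0
```

Emit:
step_arm:
  commands:
    - {"jaw": 1, "slide": [0, 0, 0], "yaw": 0}
    - {"jaw": 1, "slide": [0, 0, -15], "yaw": 0}
    - {"jaw": 1, "slide": [0, 0, -35], "yaw": 0}
    - {"jaw": 1, "slide": [0, 0, -40], "yaw": 0}
    - {"jaw": 1, "slide": [0, 0, -20], "yaw": 0}

```text
clock: 9.65
position: [0.5667, 0.0803, 0.2046]
ee_rot: [0.406, 3.111, 0.003]
wrist_force: [1.0, 0.3, -0.3]
opening: 0.999
gripper_force: 0.0
```

```bash
python3 - <<'E'
from h import *
s=env.state();print(s["position"],s["opening"],tool([.449,.251,.15]))
E
```

```text
[0.56667264 0.08030884 0.20458003] 0.9989222621315579 [157.73827206 134.65920262  54.28479001]
```

Emit:
step_arm:
  commands:
    - {"jaw": 1, "slide": [31, 27, 0], "yaw": 0}
    - {"jaw": 1, "slide": [31, 27, 0], "yaw": 0}
    - {"jaw": 1, "slide": [31, 27, 10], "yaw": 0}
    - {"jaw": 1, "slide": [31, 27, 15], "yaw": 0}
    - {"jaw": 1, "slide": [32, 27, 15], "yaw": 0}

```text
clock: 10.15
position: [0.4486, 0.2523, 0.1611]
ee_rot: [0.406, 3.114, 0.003]
wrist_force: [0.8, 0.8, -0.7]
opening: 0.998
gripper_force: 0.0
```

Emit:
step_arm:
  commands:
    - {"jaw": 1, "slide": [0, 0, 10], "yaw": 0}
    - {"jaw": 1, "slide": [0, 0, 10], "yaw": 0}
    - {"jaw": 1, "slide": [0, 0, 0], "yaw": 0}
    - {"jaw": 1, "slide": [0, 0, 0], "yaw": 0}

```text
clock: 10.55
position: [0.4501, 0.2498, 0.1405]
ee_rot: [0.409, 3.114, -0.0]
wrist_force: [0.5, -0.9, 0.7]
opening: 1.0
gripper_force: 0.0
```

```bash
python3 - <<'E'
from h import *
s=env.state();print(s["position"],s["opening"],tool([.449,.251,.046]))
ims=[]
for c,cen in(("side",(.564,.08,.07)),("side",(.45,.25,.06)),("top",(.564,.08,.07))):
    i=env.get_image(c)
    for t in("inner_punch","pot_seat","tall_ring"):
        print(c,t,[(round(d["p"],2),[round(float(v),4) for v in d["point"]]) for d in env.place_of(t,c)][:1])
    k=6
    m=pix(i,cen)[0].astype(int);x0,y0=m-[22,35]
    im=cv2.resize(i["img"][y0:y0+70,x0:x0+44],None,fx=k,fy=k,interpolation=cv2.INTER_CUBIC)
    for q,r,z,col in(((.564,.08),.033,.042,(0,0,255)),((.564,.08),.009,.094,(255,0,0)),((.449,.251),.029,.052,(0,255,255))):
        cv2.polylines(im,[np.int32((pix(i,circ(q,r,z))-[x0,y0]+.5)*k)],1,col,1)
    ims.append(im)
cv2.imwrite("pics/ov3.png",np.hstack(ims))
E
```

```text
[0.450133   0.24979657 0.14054244] 1.0003478246958217 [ 1.45803905  0.86338229 94.54170478]
side inner_punch [(0.85, [0.5637, 0.0829, 0.0347])]
side pot_seat []
side tall_ring [(0.95, [0.4474, 0.2507, -0.0013])]
side inner_punch [(0.79, [0.5662, 0.0844, 0.0353])]
side pot_seat [(0.62, [0.5618, 0.079, 0.0281])]
side tall_ring [(0.57, [0.4469, 0.2491, -0.0])]
top inner_punch [(0.87, [0.5647, 0.0802, 0.0299])]
top pot_seat [(0.68, [0.5647, 0.0792, 0.031])]
top tall_ring [(0.57, [0.4502, 0.2514, -0.0025])]
```

View pics/ov3.png

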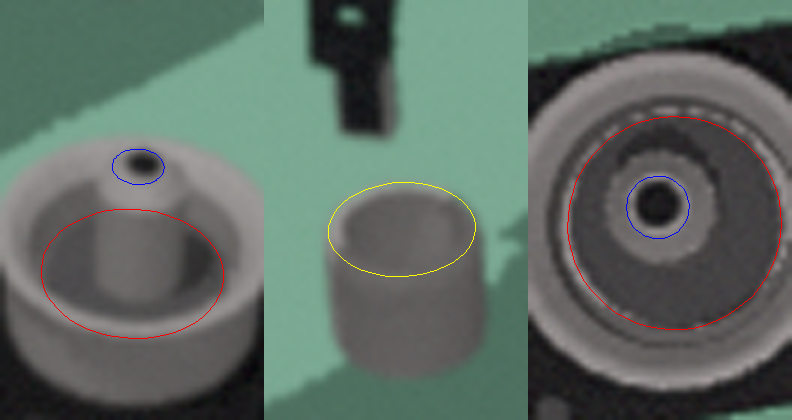

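The punch stands upright in the pot: its black spot at (658,205) in the top crop lies within 1 mm of the expected circle. The ring is at about (0.450, 0.251). Descending on the ring.

Emit:
step_arm:
  commands:
    - {"jaw": 1, "slide": [0.5, 1, 25], "yaw": 0}
    - {"jaw": 1, "slide": [0, 0, 25], "yaw": 0}
    - {"jaw": 1, "slide": [0, 0, 20], "yaw": 0}
    - {"jaw": 1, "slide": [0, 0, 15], "yaw": 0}
    - {"jaw": 1, "slide": [0, 0, 9], "yaw": 0}

```text
clock: 11.65
position: [0.4484, 0.2517, 0.0448]
ee_rot: [-0.405, -3.114, 0.002]
wrist_force: [-0.2, 0.7, 0.3]
opening: 1.003
gripper_force: 0.0
```

Emit:
step_arm:
  commands:
    - {"jaw": 0.7, "slide": [0, 0, 0], "yaw": 0}
    - {"jaw": 0.5, "slide": [0, 0, 0], "yaw": 0}
    - {"jaw": 0.4, "slide": [0, 0, 0], "yaw": 0}
    - {"jaw": 0.3, "slide": [0, 0, 0], "yaw": 0}
    - {"jaw": 0.3, "slide": [0, 0, 0], "yaw": 0}
  grip_force: 60

```text
clock: 12.15
position: [0.4494, 0.2523, 0.0469]
ee_rot: [0.405, 3.115, 0.002]
wrist_force: [-2.3, -1.2, 7.1]
opening: 0.731
gripper_force: 66.8
```

Emit:
step_arm:
  commands:
    - {"jaw": 0.3, "slide": [0, 0, 0], "yaw": 0}
    - {"jaw": 0.3, "slide": [0, 0, 0], "yaw": 0}

```text
clock: 12.35
position: [0.4494, 0.2523, 0.0469]
ee_rot: [0.405, 3.114, 0.002]
wrist_force: [-1.9, -1.3, 6.9]
opening: 0.729
gripper_force: 66.8
```

Emit:
step_arm:
  commands:
    - {"jaw": 0.3, "slide": [0, 0, -5], "yaw": 0}
    - {"jaw": 0.3, "slide": [0, 0, -20], "yaw": 0}
    - {"jaw": 0.3, "slide": [0, 0, -35], "yaw": 0}
    - {"jaw": 0.3, "slide": [0, 0, -45], "yaw": 0}
    - {"jaw": 0.3, "slide": [0, 0, -30], "yaw": 0}
  grip_force: 80

```text
clock: 12.85
position: [0.4493, 0.2521, 0.1839]
ee_rot: [0.406, 3.114, 0.003]
wrist_force: [-0.6, 0.7, -2.9]
opening: 0.723
gripper_force: 88.4
```

Emit:
step_arm:
  commands:
    - {"jaw": 0.3, "slide": [0, 0, 0], "yaw": 0}
    - {"jaw": 0.3, "slide": [0, 0, 0], "yaw": 0}

```text
clock: 13.05
position: [0.4487, 0.2521, 0.181]
ee_rot: [0.405, 3.115, 0.001]
wrist_force: [-0.4, -0.2, -3.7]
opening: 0.727
gripper_force: 88.4
```

```bash
python3 - <<'E'
from h import *
s=env.state();print(s["position"],s["opening"],s["wrist_force"],tool([.565,.081,.18]))
E
```

```text
[0.44873163 0.25206969 0.18095599] 0.7268189907615221 [-0.35007677 -0.23220534 -3.6532921 ] [-156.15313798 -135.64483886    0.87158904]
```

Emit:
step_arm:
  commands:
    - {"jaw": 0.3, "slide": [-15, -13, 0], "yaw": 0}
    - {"jaw": 0.3, "slide": [-25, -22, 0], "yaw": 0}
    - {"jaw": 0.3, "slide": [-30, -26, 0], "yaw": 0}
    - {"jaw": 0.3, "slide": [-30, -26, 0], "yaw": 0}
    - {"jaw": 0.3, "slide": [-26, -22, 0], "yaw": 0}

```text
clock: 13.55
position: [0.5427, 0.1121, 0.179]
ee_rot: [-0.406, -3.113, 0.003]
wrist_force: [0.8, -0.2, -4.6]
opening: 0.722
gripper_force: 88.3
```

Emit:
step_arm:
  commands:
    - {"jaw": 0.3, "slide": [-20, -17, 0], "yaw": 0}
    - {"jaw": 0.3, "slide": [-10, -9, 10], "yaw": 0}
    - {"jaw": 0.3, "slide": [0, 0, 15], "yaw": 0}
    - {"jaw": 0.3, "slide": [0, 0, 5], "yaw": 0}
    - {"jaw": 0.3, "slide": [0, 0, 0], "yaw": 0}

```text
clock: 14.05
position: [0.5635, 0.0827, 0.1489]
ee_rot: [-0.403, -3.112, 0.002]
wrist_force: [-0.8, -0.1, -3.5]
opening: 0.727
gripper_force: 88.3
```

```bash
python3 - <<'E'
from h import *
s=env.state();print(s["position"],tool([.565,.081,.089]))
p=s["position"];o=p[2]-.0469
i=env.get_image("side")
for t in("tall_ring","inner_punch"):print(t,[(round(d["p"],2),[round(float(v),4) for v in d["point"]]) for d in env.place_of(t,"side")][:1])
k=7;m=pix(i,[.564,.08,.09])[0].astype(int);x0,y0=m-[40,40]
im=cv2.resize(i["img"][y0:y0+80,x0:x0+80],None,fx=k,fy=k,interpolation=cv2.INTER_CUBIC)
for q,r,z,col in((p,.029,o+.052,(0,255,255)),(p,.032,o,(0,0,255)),((.565,.081),.009,.094,(255,0,0)),((.564,.08),.052,.062,(0,255,0))):
    cv2.polylines(im,[np.int32((pix(i,circ(q,r,z))-[x0,y0]+.5)*k)],1,col,1)
cv2.imwrite("pics/ov4.png",im)
E
```

```text
[0.56354292 0.08267434 0.14891135] [-2.04192563 -1.15278507 59.90657295]
tall_ring [(0.83, [0.5635, 0.0828, 0.0975])]
inner_punch [(0.63, [0.5644, 0.0829, 0.0335])]
```

View pics/ov4.png

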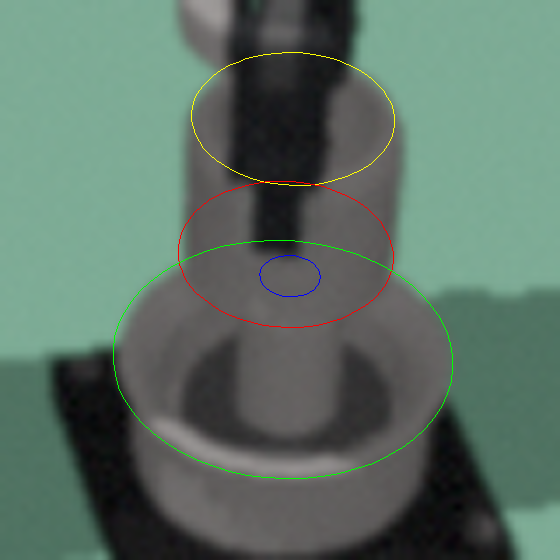

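The ring at (294,190) hangs over the neck at (290,390), within about 1–2 mm. Play is ±6 mm, so I'm lowering.

Emit:
step_arm:
  commands:
    - {"jaw": 0.3, "slide": [0, -0.5, 8], "yaw": 0}
    - {"jaw": 0.3, "slide": [0, -0.5, 8], "yaw": 0}
    - {"jaw": 0.3, "slide": [0, 0, 8], "yaw": 0}
    - {"jaw": 0.3, "slide": [0, 0, 6], "yaw": 0}
    - {"jaw": 0.3, "slide": [0, 0, 0], "yaw": 0}

```text
clock: 14.7
position: [0.5643, 0.0805, 0.1198]
ee_rot: [-0.405, -3.114, 0.001]
wrist_force: [-0.7, -0.3, -4.4]
opening: 0.725
gripper_force: 88.3
```

Emit:
step_arm:
  commands:
    - {"jaw": 0.3, "slide": [0, 0, 6], "yaw": 0}
    - {"jaw": 0.3, "slide": [0, 0, 6], "yaw": 0}
    - {"jaw": 0.3, "slide": [0, 0, 5], "yaw": 0}
    - {"jaw": 0.3, "slide": [0, 0, 0], "yaw": 0}

```text
clock: 15.1
position: [0.5644, 0.0806, 0.1031]
ee_rot: [-0.405, -3.114, 0.001]
wrist_force: [0.4, 0.1, -3.3]
opening: 0.722
gripper_force: 88.3
```

Emit:
step_arm:
  commands:
    - {"jaw": 0.3, "slide": [0, 0, 4], "yaw": 0}
    - {"jaw": 0.3, "slide": [0, 0, 4], "yaw": 0}
    - {"jaw": 0.3, "slide": [0, 0, 3], "yaw": 0}
    - {"jaw": 0.3, "slide": [0, 0, 0], "yaw": 0}

```text
clock: 15.5
position: [0.5646, 0.0806, 0.0925]
ee_rot: [-0.405, -3.115, 0.0]
wrist_force: [0.2, 0.8, -2.7]
opening: 0.723
gripper_force: 88.3
```

Emit:
step_arm:
  commands:
    - {"jaw": 0.3, "slide": [0, 0, 1], "yaw": 0}
    - {"jaw": 0.3, "slide": [0, 0, 1], "yaw": 0}
    - {"jaw": 0.3, "slide": [0, 0, 0], "yaw": 0}

```text
clock: 15.8
position: [0.5649, 0.0806, 0.091]
ee_rot: [-0.405, -3.115, -0.0]
wrist_force: [0.8, -0.4, -3.3]
opening: 0.726
gripper_force: 88.3
```

Emit:
step_arm:
  commands:
    - {"jaw": 0.3, "slide": [0, 0, 1], "yaw": 0}
    - {"jaw": 0.3, "slide": [0, 0, 0], "yaw": 0}

```text
clock: 16.0
position: [0.5649, 0.0806, 0.0899]
ee_rot: [-0.405, -3.115, -0.0]
wrist_force: [-0.1, -0.3, -3.4]
opening: 0.726
gripper_force: 88.3
```

Emit:
step_arm:
  commands:
    - {"jaw": 0.3, "slide": [0, 0, 1], "yaw": 0}
    - {"jaw": 0.3, "slide": [0, 0, 0], "yaw": 0}

```text
clock: 16.2
position: [0.5651, 0.0807, 0.0892]
ee_rot: [0.405, 3.115, 0.0]
wrist_force: [-0.6, -0.7, 0.1]
opening: 0.723
gripper_force: 88.7
```

Emit:
step_arm:
  commands:
    - {"jaw": 0.3, "slide": [0, 0, 1], "yaw": 0}
    - {"jaw": 0.3, "slide": [0, 0, 0], "yaw": 0}

```text
clock: 16.4
position: [0.5651, 0.0806, 0.0892]
ee_rot: [0.405, 3.115, 0.001]
wrist_force: [-6.5, -0.9, 11.8]
opening: 0.721
gripper_force: 89.9
```

Contact at the expected 0.089. Releasing.

Emit:
step_arm:
  commands:
    - {"jaw": 0.6, "slide": [0, 0, -1], "yaw": 0}
    - {"jaw": 0.8, "slide": [0, 0, 0], "yaw": 0}
    - {"jaw": 1, "slide": [0, 0, 0], "yaw": 0}
    - {"jaw": 1, "slide": [0, 0, 0], "yaw": 0}
    - {"jaw": 1, "slide": [0, 0, 0], "yaw": 0}

```text
clock: 16.9
position: [0.565, 0.0806, 0.089]
ee_rot: [0.405, 3.115, 0.0]
wrist_force: [1.0, 0.0, -0.5]
opening: 0.996
gripper_force: 0.0
```

Emit:
step_arm:
  commands:
    - {"jaw": 1, "slide": [0, 0, -10], "yaw": 0}
    - {"jaw": 1, "slide": [0, 0, -30], "yaw": 0}
    - {"jaw": 1, "slide": [0, 0, -40], "yaw": 0}
    - {"jaw": 1, "slide": [0, 0, -30], "yaw": 0}
    - {"jaw": 1, "slide": [0, 0, 0], "yaw": 0}

```text
clock: 17.4
position: [0.5672, 0.0807, 0.2042]
ee_rot: [0.405, 3.108, 0.005]
wrist_force: [0.7, 0.4, 1.0]
opening: 0.997
gripper_force: 0.0
```

```bash
python3 - <<'E'
from h import *
s=env.state();print(s["position"],s["wrist_force"])
i=env.get_image("side")
for t in("tall_ring","inner_punch"):print(t,[(round(d["p"],2),[round(float(v),4) for v in d["point"]]) for d in env.place_of(t,"side")][:1])
k=7;m=pix(i,[.564,.08,.09])[0].astype(int);x0,y0=m-[40,40]
cv2.imwrite("pics/end.png",cv2.resize(i["img"][y0:y0+80,x0:x0+80],None,fx=k,fy=k,interpolation=cv2.INTER_CUBIC))
E
```

```text
[0.5671658  0.08070726 0.20424913] [0.699748   0.39640396 1.04537604]
tall_ring [(0.85, [0.5686, 0.0824, 0.0407])]
inner_punch []
```

View pics/end.png

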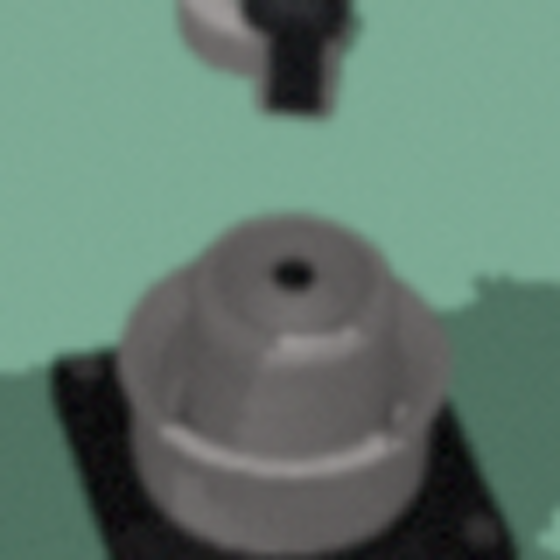

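The ring sits around the punch with the tops level: spot at (293,273), ring top centre at about (295,275), and the gripper well clear. Handing in.

```bash
python3 -c "
from bench import env
print(env.finish_job())"
```

```text
the job is handed in; nothing more can be done
None
```

The job is handed in: in the last picture the punch stands in the pot with the tall ring around it, tops level, both lowered until contact and released, at about 17 s; I never went near the short ring, and no verdict came back.

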